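# Clamp the amber bottle and twist off its tight cap

## Task

The amber bottle stands loose in the bottle clamp on the top tier: turn the clamp knob clockwise until the sliding jaw holds the bottle fast. Then unscrew the bottle's tight cap anticlockwise without the bottle turning or lifting in the clamp, stop turning when the threads let go (about a quarter turn), and raise the cap straight up off the mouth. Finish while holding the cap: the program ends with the cap still in the gripper, level and still, a centimetre or two above the open mouth, the bottle still clamped, and the dish, glass file and cuticle pusher left where they were.

Things in the scene. Friction and masses are not known exactly. Their poses are not given: they have to be found in the camera images.
- stand: Fixed aluminium tray 225 x 325 mm with three pale mint plastic tiers, 190 (x) x 290 mm (y). Origin: centre of the underside, on the sill, z up. Top-tier floor z = 118 mm, rim 137. Bottle clamp screwed on the top tier at x = -28 mm, along y: base plate top z = 123, fixed rubber-faced V block 36 mm high on its +y side, sliding jaw on its -y side, then the knob. Clamped bottle axis: y = 78.
- clamp_knob (a joint): Clamp knob angle, rad: 0 open, grows CLOCKWISE seen from above, stop at 1.5 = fully home. Its snail cam drives the jaw 4.7 mm per rad towards the bottle; friction (0.2 N m) holds it where it is left; up to 0.4 N m to turn. Starts at 0 to 0.25; the jaw has taken up the play at about 0.9, then the rubber is squeezed and the bottle is held fast (over 15 N) from about 1.3 on.
- knob_grip (a point): Middle of the knob grip, on its vertical turning axis (stand x -28, y -2, z 170 mm); turns with the knob. An upright black bar 40 mm long (this point's y), 12 mm wide (its x), 20 mm high (10 mm above and below this point) on a 16 mm hub. Jaw and V block end 11 mm below this point, the steel cam disc 27 mm below. The cap's top is 22 mm higher, its axis 80 mm away towards the stand's +y.
- clamp_jaw: Sliding jaw, aluminium with a rubber face, 42 mm wide, 35 mm high. Origin on the base plate below the middle of the rubber face. It slides along the stand's +y and presses the bottle into the V block. At knob 0 its face is 26.5 mm from the axis of the clamped bottle.
- bottle: Squat amber glass wide-mouth bottle, upright on the clamp's plate, loose by 3 to 4 mm between V block and jaw: unclamped it spins with its cap. Body 45 mm diameter, 46 high; neck 35 mm diameter; 66 mm to the rim; 0.14 to 0.21 kg. Origin: centre of the underside, z up. Three short sloping threads round the neck hold the cap's three inner lugs, as on a jam jar.
- bottle_mouth (a point): Centre of the bottle's rim, on its axis, 66 mm above its underside; z up.
- bottle_mark (a point): Point on the bottle's shoulder on its x axis, 22.5 mm from the bottle's axis, 47 mm above its underside; shows whether the bottle turns.
- cap: Ribbed dark plastic cap, 49 mm diameter, 17 high, 22 g. Origin: centre of its lower edge, z up. Closed: lower edge 14 mm below the rim, x axis along the bottle's x (within 6 deg). Unscrews ANTICLOCKWISE from above: tight (0.5 N m) for 30 deg, then loose; hardly rises; stays where released. Lifts straight off when turned 80 to 105 deg against the bottle (best 90); past 110 the lugs catch again.
- dish: White ceramic dish, 64 mm diameter, 20 mm high, on the top-tier floor; origin at the centre of its underside. To be left alone.
- glass_file: Flat clear glass nail file, 135 mm long (its y), 14 mm wide, 4 mm thick, on the top-tier floor; origin at the centre of its underside. To be left alone.
- pusher: Steel cuticle pusher, 130 mm long (its y), 7 to 10 mm wide, 5 to 7 mm thick, on the top-tier floor; origin under its middle. To be left alone.
Not all that is in view belongs to the job. There is more than one size of the cap; the one meant has the size given above.

How it is judged:
On the way, in this order (a step that is already met when the one before it is completed fails the run):
1. the knob is turned until the jaw presses the bottle into the V block with more than 10 N, the cap still screwed on (contact force between clamp_jaw and bottle above 10 N and z of cap in the frame of bottle_mouth below -0.008 m), for 0.3 s.
2. with the bottle clamped, the cap is unscrewed and lifted off: its lower edge is clear above the rim, over the mouth (z of cap in the frame of bottle_mouth between 0.002 and 0.045 m and horizontal distance between cap and bottle_mouth below 0.015 m and contact force between cap and bottle below 0.05 N and contact force between clamp_jaw and bottle above 10 N), for 0.2 s.
At the end, for the whole second after the job is handed in: Fingers hold the cap (over 1 N), still, level within 0.2 rad, lower edge 2 to 45 mm above the rim, within 15 mm of the mouth's axis, not touching the bottle, turned 63 to 117 degrees from closed; the bottle upright, within 8 mm of its start, the jaw pressing it with over 10 N (all of step 2 and contact force between the fingers and cap above 1 N and angle between cap's own z axis and vertical below 0.2 rad and linear speed of cap below 0.02 m/s and angle between the x axis of cap and the x axis of bottle, either way round above 1.1 rad and angle between bottle's own z axis and vertical below 0.1 rad and distance of bottle from where it was at the start of the episode below 0.008 m); the arm keeps its last pose, push and grip.
It fails at once if the bottle turns with the cap or shifts in the clamp (its shoulder mark moves more than 14 mm, about 30 degrees of turn) (distance of bottle_mark from where it was at the start of the episode above 0.014 m).
It fails at once if the bottle is pulled up or shoved more than 8 mm, or tipped (distance of bottle from where it was at the start of the episode above 0.008 m or angle between bottle's own z axis and vertical above 0.25 rad).
It fails at once if the cap is wrenched up over the threads instead of being unscrewed (off the mouth but turned less than 57 degrees from closed) (z of cap in the frame of bottle_mouth above 0.002 m and angle between the x axis of cap and the x axis of bottle, either way round below 1 rad).
It fails at once if the dish, the glass file or the pusher is moved more than 20 mm (distance of any of dish, glass_file, pusher from where it was at the start of the episode above 0.02 m).
It also fails if it takes over 51 s, if anything falls off the work surface, if the arm or the gripper's body presses on something with over 40 N, if the wrist force passes 120 N, or if a joint passes its speed limit or range.

## Robot

A 6-joint arm with a two-finger parallel gripper is mounted at the origin on the work surface. World frame = base frame: x ahead of the robot, y to its left, z up, the work surface at z = 0. Lengths are in m, angles in rad, forces in N, time in s.
With the tool pointing down it reaches from about 0.375 to 0.9 m from the base axis. Payload 3.1 kg.
Tool frame: the origin (TCP) lies at the centre of the arm's flange, where the gripper is bolted on; the fingertips stand 173 mm ahead of it and the grasp point (between the pads) lies 155 mm ahead of it; z points along the fingers, x is the direction in which the jaws open and shut, and the axes are right-handed (so a half turn about z gives the same grasp; the last joint's range is limited). The gripper opens to 85 mm and grips with 20 to 120 N. Pads are 22 mm wide; open, the fingers measure 114 mm over their backs; the gripper's body (76 mm by 85 mm) begins 54 mm behind the grasp point. The pads swing forward as they close: fully open they stand 13 mm farther back than shut.
Start: joints at [1.02, 0.527, 1.433, -0, 1.181, -0.178], TCP at [0.228, 0.582, 0.405] pointing down, gripper open.
Joint ranges: [-3.08, 3.08], [-0.75, 2.2], [0.22, 2.44], [-1.43, 4.57], [0, 2.65], [-2.85, 2.85]. Speed limits (rad/s): [2.79, 2.79, 3.14, 3.14, 3.14, 3.14].

## Interface

Orientations are given as a unit quaternion [x, y, z, w].
In Python, from station import manip gives the robot as it stands.
- The arm moves only by the shell command python3 -m jog 'ROWS' [OPENING] [FORCE]. ROWS is JSON, a list that holds one entry, the list of rows, each a list of 4 numbers: the shift along the world's x, y, z in mm, then the turn about the world's z in degrees. A call has exactly 8 rows; each row shifts and turns the commanded pose from where the row before left it; what a row does not reach is not made up. A row lasts 1/8 s, in which the tool goes at most 62.5 mm and 10.7 degrees, less where a joint would pass 70% of its speed; a pose out of reach is approached as far as the arm can. A call is refused whole if a number of a shift passes 62.5 or a number of a turn 10.7, either way. A call with a gripper value outside its range is refused whole. OPENING is the opening in per cent of the stroke, from 0 (shut) to 100 (fully open), set as the call begins (- or left out, the last holds). The fingers move at their own pace and stop on an object; FORCE is the grip in N (left out, the last holds). Time passes only in rows, so rows that do not move let the fingers close, or fill a call up. It gives the time, the measured TCP pose, the force and the opening at its end, in the units of the state.
- manip.sense(): the state, without advancing time (a new reading comes with each control period).
- manip.snapshot(name): name is "side" or "top"; returns the picture (480x640x3 uint8, red, green, blue); there is no depth.
- manip.camera_info(name): a dict with "fx", "fy", "cx", "cy" (pixels), "R" (3x3) and "t" (3): a world point X has camera coordinates R X + t. Camera axes: x right, y down, z forward; pixel columns grow to the right and rows downward; lengths in m; the calibration is good to about 2 mm. A picture is of the moment at which its call begins. camera_info takes no time and is no camera call.
- manip.sign_off(): hands the job in, once; it reports no verdict.
The state is a dict: "t": time; "q": joint angles; "qd": joint speeds; "tau": joint torques, N m; "tcp_pos": TCP position; "tool_rot": TCP orientation; "force": force on the tool from outside, world axes, zero at the start; "ft_torque": the same for the moment, N m; "finger_gap": opening from 0.0 (shut) to 1.0 (fully open).
Only numpy, scipy, OpenCV 4.12 (cv2) and the standard library are available. Lean on these libraries where they do the work, as an engineer would, in place of code of your own. Each camera call takes 0.05 s, during which the arm holds its last target. There are 200 camera calls.

## Working session

There is one attempt and no reset: what is moved stays moved. The work goes in short steps, Python scripts to look and compute and a shell command to move; the robot and the scene stay as the last step left them, time stands still between calls to the robot, and variables do not carry over. Pictures are saved under pics/ and viewed, about 8 in all and at most 12, crops included, and the job is handed in when it is done.

```bash
mkdir -p pics; ls; python3 - <<'E'
from station import manip
import cv2
s=manip.sense();print({k:s[k] for k in('t','tcp_pos','tool_rot','finger_gap','force')})
for n in('side','top'):
    cv2.imwrite(f'pics/{n}0.png',manip.snapshot(n)[:,:,::-1]);print(n,manip.camera_info(n))
E
```

```text
pics
{'t': 0.0, 'tcp_pos': array([0.22742337, 0.58177456, 0.40372521]), 'tool_rot': array([ 8.25904043e-01,  5.63809629e-01, -1.00760361e-03,  4.46020467e-04]), 'finger_gap': 1.0006661469359608, 'force': array([-0.4732372 , -0.26996462,  0.54186337])}
side {'fx': 525.6595329964525, 'fy': 525.6595329964525, 'cx': 323.4010185630073, 'cy': 237.67179376541478, 'R': array([[ 0.98557275,  0.16899142,  0.00939497],
       [ 0.10287084, -0.55402412, -0.82612037],
       [-0.13440221,  0.81516819, -0.56341536]]), 't': array([-0.576259  ,  0.0827797 ,  0.76463629])}
top {'fx': 538.8356700312222, 'fy': 538.8356700312222, 'cx': 315.4574674696068, 'cy': 236.12515311068748, 'R': array([[ 0.02920756, -0.99911526, -0.03025923],
       [-0.99917491, -0.02832786, -0.02910371],
       [ 0.02822078,  0.03108431, -0.99911829]]), 't': array([0.02374525, 0.56260325, 0.80986923])}
```

View pics/top0.png

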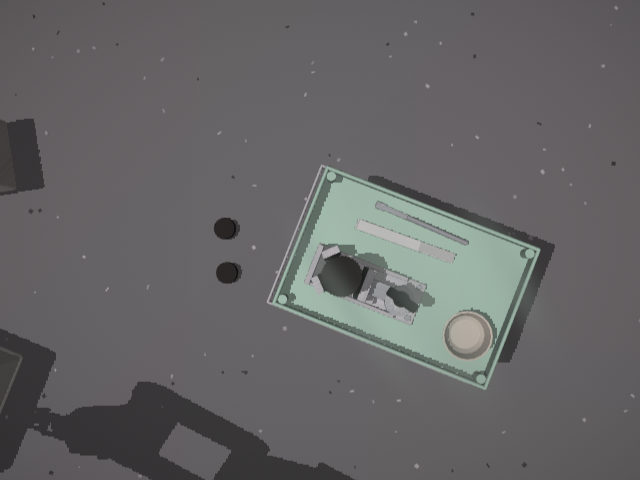

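View pics/side0.png

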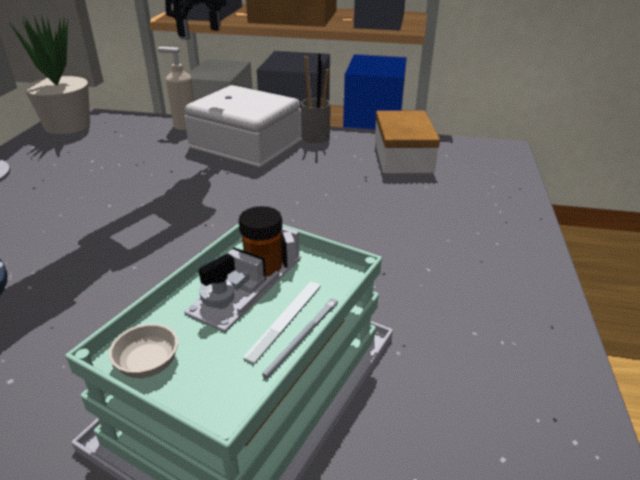

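Top: cap at about (341,276), knob bar at about (402,299), rim corners near (323,166), (539,250), (487,388) and (270,302). The dish, file and pusher are clear of the clamp. I'll enlarge for the details.

```bash
cat > h.py <<'E'
import numpy as np,cv2
from station import manip
def back(n,uv,z):
    c=manip.camera_info(n);R=np.array(c['R']);C=-R.T@c['t']
    d=R.T@np.array([(uv[0]-c['cx'])/c['fx'],(uv[1]-c['cy'])/c['fy'],1]);return C+d*(z-C[2])/d[2]
def proj(n,X):
    c=manip.camera_info(n);p=np.array(c['R'])@X+c['t'];return np.array([c['fx']*p[0]/p[2]+c['cx'],c['fy']*p[1]/p[2]+c['cy']])
E
python3 - <<'E'
from h import *
P=[back('top',p,.137) for p in[(323,166),(539,250),(487,388),(270,302)]]
P=np.array(P);print(P.round(4),[np.linalg.norm(P[i]-P[(i+1)%4]).round(4) for i in range(4)])
c=P.mean(0);y=P[0]+P[3]-P[1]-P[2];a=np.arctan2(-y[0],y[1]);print('c',c,'yaw',np.degrees(a))
def st(x,yy,z):return np.array([c[0]+np.cos(a)*x-np.sin(a)*yy,c[1]+np.sin(a)*x+np.cos(a)*yy,z])
for nm,p in(('knob',(-.028,-.002,.18)),('cap',(-.028,.078,.192))):
    X=st(*p);print(nm,X,proj('top',X),proj('side',X))
print('cap seen',back('top',(341,276),.192))
t=cv2.imread('pics/top0.png')[225:345,280:450];s=cv2.imread('pics/side0.png')[195:335,170:340]
g=lambda i:cv2.resize(np.clip(i.astype(float)*1.8,0,255).astype(np.uint8),(400,int(400*i.shape[0]/i.shape[1])),interpolation=cv2.INTER_CUBIC)
t,s=g(t),g(s);t=cv2.copyMakeBorder(t,0,s.shape[0]-t.shape[0],0,0,cv2.BORDER_CONSTANT)
cv2.imwrite('pics/c1.png',np.hstack([t,s]))
E
```

```text
[[ 0.6484  0.0289  0.137 ]
 [ 0.5485 -0.247   0.137 ]
 [ 0.3731 -0.1854  0.137 ]
 [ 0.4722  0.0916  0.137 ]] [np.float64(0.2934), np.float64(0.1859), np.float64(0.2942), np.float64(0.1871)]
c [ 0.51056394 -0.07799527  0.137     ] yaw -19.783081932250614
knob [ 0.48353956 -0.07040035  0.18      ] [401.77364575 300.14706979] [216.58512673 259.85462612]
cap [0.51061636 0.00487811 0.192     ] [339.28645489 275.88799005] [260.88665047 214.56864663]
cap seen [0.51054659 0.00286563 0.192     ]
```

View pics/c1.png

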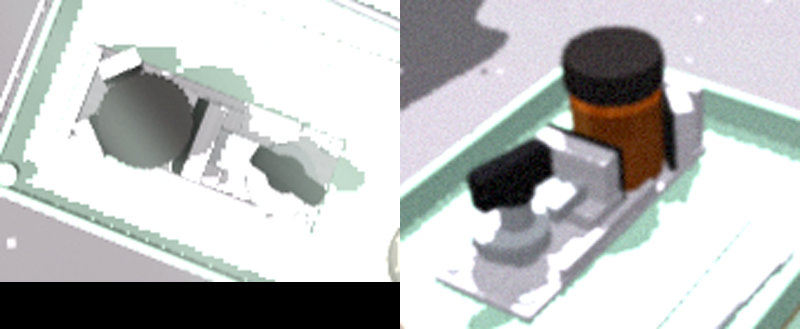

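```bash
python3 -m jog '[[[16,-41,0,-6.3],[16,-41,0,-6.3],[16,-41,0,-6.3],[16,-41,0,-6.3],[16,-41,0,-6.3],[16,-41,0,-6.3],[16,-41,0,-6.3],[16,-41,0,-6.3]]]' 50 60; python3 -m jog '[[[16,-41,0,-6.3],[16,-41,0,-6.3],[16,-41,0,-6.3],[16,-41,0,-6.3],[16,-41,0,-6.3],[16,-41,0,-6.3],[16,-41,0,-6.3],[16,-41,0,-6.3]]]'; python3 -m jog '[[[0,0,0,0],[0,0,0,0],[0,0,0,0],[0,0,0,0],[0,0,0,0],[0,0,0,0],[0,0,0,0],[0,0,0,0]]]'; cat >>h.py <<'E'
def st():
    s=manip.sense();q=s['tool_rot'];R=cv2.Rodrigues(np.zeros(3))[0]
    yaw=np.degrees(2*np.arctan2(q[1],q[0]));print('t',round(float(s['t']),2),'tcp',(1000*np.array(s['tcp_pos'])).round(1),'yaw',round(float(yaw),1),'F',np.array(s['force']).round(1),'T',np.array(s['ft_torque']).round(2),'gap',round(float(s['finger_gap']),3),'q6',round(float(s['q'][5]),2))
def pic(name):
    g=lambda i,w:cv2.resize(np.clip(i[:,:,::-1].astype(float)*1.8,0,255).astype(np.uint8),(400,500),interpolation=cv2.INTER_CUBIC)
    cv2.imwrite('pics/'+name,np.hstack([g(manip.snapshot('top')[200:360,310:438],400),g(manip.snapshot('side')[170:330,180:308],400)]))
E
python3 -c "
from h import *
st();pic('k1.png')"
```

```text
t: 1.1
tcp_pos: [0.3558, 0.2527, 0.4046]
tool_rot: [0.988, 0.157, -0.0, 0.0]
force: [1.2, -0.5, 0.0]
finger_gap: 0.499
t: 2.1
tcp_pos: [0.4838, -0.0753, 0.4045]
tool_rot: [0.96, -0.279, -0.0, -0.0]
force: [0.1, -0.6, 0.4]
finger_gap: 0.496
t: 3.1
tcp_pos: [0.4836, -0.0739, 0.4047]
tool_rot: [0.961, -0.277, 0.0, -0.0]
force: [-0.4, -0.4, 0.1]
finger_gap: 0.499
t 3.1 tcp [483.6 -73.9 404.7] yaw -32.2 F [-0.4 -0.4  0.1] T [ 0.01 -0.07  0.01] gap 0.499 q6 0.18
```

View pics/k1.png

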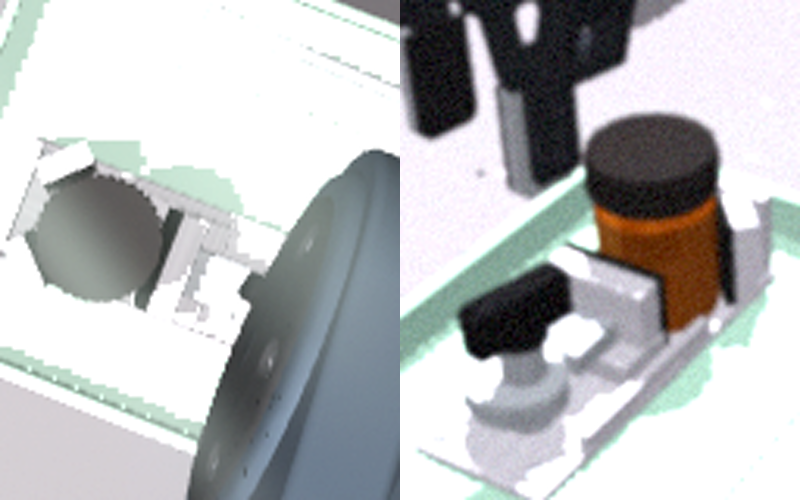

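The fingers hang above the knob, clear of the cap. In the side view the knob bar is at about (217,269), which agrees with the estimate. Next I descend and grip.

```bash
python3 -m jog '[[[0,3,-10,0],[0,0,-10,0],[0,0,-10,0],[0,0,-10,0],[0,0,-10,0],[0,0,-10,0],[0,0,-10,0],[0,0,0,0]]]' 50 60; python3 -c "
from h import *
st()"; python3 -m jog '[[[0,0,0,0],[0,0,0,0],[0,0,0,0],[0,0,0,0],[0,0,0,0],[0,0,0,0],[0,0,0,0],[0,0,0,0]]]' 0 60;  python3 -c "
from h import *
st();pic('k2.png')"
```

```text
t: 4.2
tcp_pos: [0.4834, -0.0709, 0.3338]
tool_rot: [0.961, -0.277, -0.001, -0.0]
force: [-0.9, 0.2, -0.8]
finger_gap: 0.5
t 4.2 tcp [483.4 -70.9 333.8] yaw -32.2 F [-0.9  0.2 -0.8] T [ 0.06  0.03 -0.01] gap 0.5 q6 0.19
t: 5.2
tcp_pos: [0.4832, -0.0707, 0.3353]
tool_rot: [0.961, -0.277, -0.0, -0.0]
force: [-2.4, 1.0, 6.9]
finger_gap: 0.124
t 5.2 tcp [483.2 -70.7 335.3] yaw -32.2 F [-2.4  1.   6.9] T [ 0.23  0.44 -0.07] gap 0.124 q6 0.19
```

View pics/k2.png

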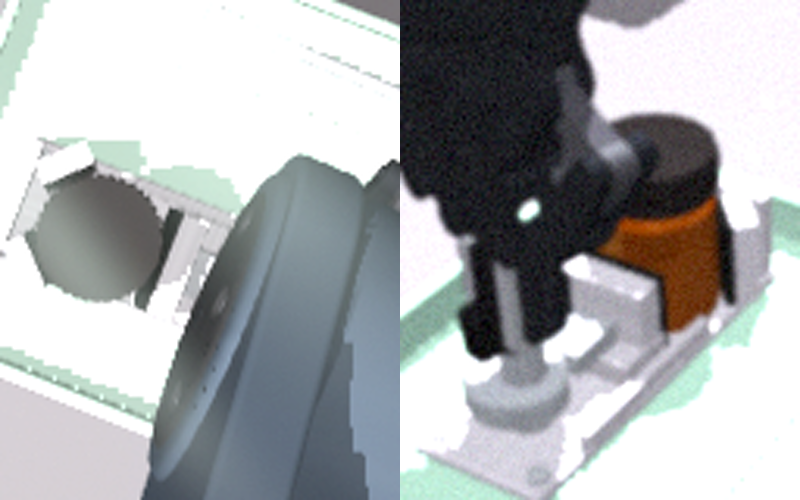

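The pads straddle the knob bar, and a gap of 0.124 fits the 12 mm bar. Now I turn it clockwise.

```bash
python3 -m jog '[[[0,0,0,-4],[0,0,0,-8],[0,0,0,-8],[0,0,0,-8],[0,0,0,-8],[0,0,0,-8],[0,0,0,-8],[0,0,0,-8]]]' 0 80; python3 -c "
from h import *
st()";python3 -m jog '[[[0,0,0,-3],[0,0,0,-3],[0,0,0,-3],[0,0,0,-2],[0,0,0,0],[0,0,0,0],[0,0,0,0],[0,0,0,0]]]' 0 80; python3 -c "
from h import *
st();pic('k3.png')"
```

```text
t: 6.3
tcp_pos: [0.4833, -0.0707, 0.3353]
tool_rot: [-0.693, 0.721, -0.0, -0.0]
force: [-2.2, 1.3, 6.5]
finger_gap: 0.117
t 6.3 tcp [483.3 -70.7 335.3] yaw 267.7 F [-2.2  1.3  6.5] T [0.23 0.43 0.43] gap 0.117 q6 1.24
t: 7.3
tcp_pos: [0.4833, -0.0707, 0.3353]
tool_rot: [-0.623, 0.783, -0.0, -0.0]
force: [-2.1, 1.7, 6.7]
finger_gap: 0.118
t 7.3 tcp [483.3 -70.7 335.3] yaw 257.0 F [-2.1  1.7  6.7] T [0.14 0.42 0.48] gap 0.118 q6 1.42
```

View pics/k3.png

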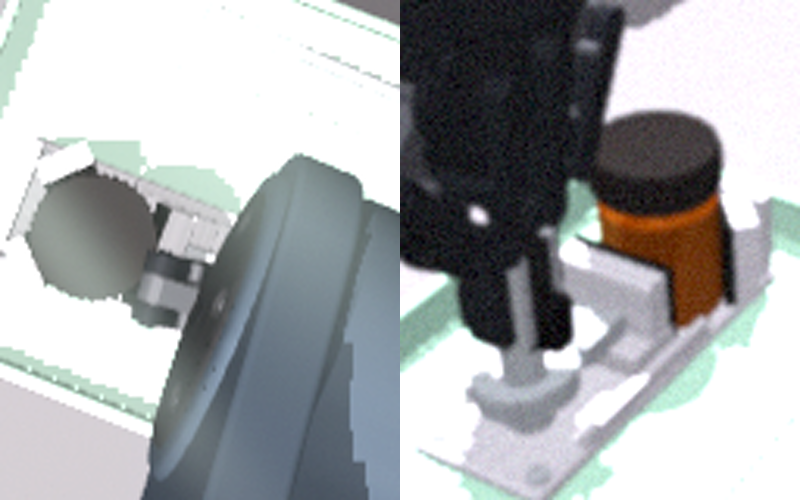

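The knob is at about 1.45 rad, the torque has risen to about 0.48 N m, and the jaw is against the bottle. I give it 2° more, then release and go to the cap.

```bash
python3 -m jog '[[[0,0,0,-1],[0,0,0,-1],[0,0,0,0],[0,0,0,0],[0,0,0,0],[0,0,0,0],[0,0,0,0],[0,0,0,0]]]' 0 80; python3 -c "
from h import *
st()"; python3 -m jog '[[[0,0,0,0],[0,0,0,0],[0,0,0,0],[0,0,0,0],[0,0,2,0],[0,0,8,0],[0,0,20,0],[0,0,20,0]]]' 35 80;python3 -m jog '[[[0,0,20,0],[0,5,0,0],[5,14,0,0],[6,14,0,0],[6,14,0,0],[6,14,0,0],[4,14,0,0],[0,0,0,0]]]' 100 60;python3 -m jog '[[[0,0,0,0],[0,0,0,0],[0,0,0,0],[0,0,0,0],[0,0,0,0],[0,0,0,0],[0,0,0,0],[0,0,0,0]]]'; python3 -c "
from h import *
st();pic('c2.png')"
```

```text
t: 8.4
tcp_pos: [0.4833, -0.0707, 0.3353]
tool_rot: [-0.609, 0.793, -0.0, -0.001]
force: [-2.5, 0.4, 6.0]
finger_gap: 0.116
t 8.4 tcp [483.3 -70.7 335.3] yaw 255.0 F [-2.5  0.4  6. ] T [0.19 0.43 0.51] gap 0.116 q6 1.46
t: 9.4
tcp_pos: [0.4836, -0.0709, 0.3857]
tool_rot: [-0.608, 0.794, -0.0, 0.0]
force: [0.9, -0.5, -0.6]
finger_gap: 0.352
t: 10.4
tcp_pos: [0.5108, 0.0052, 0.4046]
tool_rot: [-0.608, 0.794, 0.0, -0.0]
force: [-0.1, 0.3, 1.0]
finger_gap: 1.002
t: 11.4
tcp_pos: [0.5106, 0.0041, 0.4047]
tool_rot: [-0.608, 0.794, -0.0, 0.0]
force: [0.4, 0.2, 0.1]
finger_gap: 1.002
t 11.4 tcp [510.6   4.1 404.7] yaw 254.8 F [0.4 0.2 0.1] T [-0.02  0.04  0.04] gap 1.002 q6 1.62
```

View pics/c2.png

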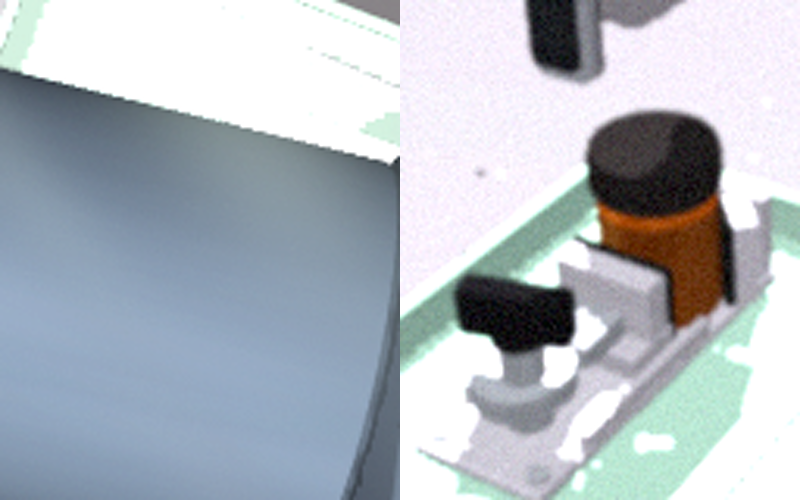

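The bar now lies across the clamp, the jaw is pressed on the bottle, and the fingers are above the cap. I descend and grip the cap.

```bash
python3 -m jog '[[[0,0,-10,0],[0,0,-10,0],[0,0,-10,0],[0,0,-10,0],[0,0,-10,0],[0,0,-10,0],[0,0,-7,0],[0,0,0,0]]]' 100 60; python3 -c "
from h import *
st()"; python3 -m jog '[[[0,0,0,0],[0,0,0,0],[0,0,0,0],[0,0,0,0],[0,0,0,0],[0,0,0,0],[0,0,0,0],[0,0,0,0]]]' 30 40;  python3 -c "
from h import *
st();pic('c3.png')"
```

```text
t: 12.5
tcp_pos: [0.5105, 0.0041, 0.3371]
tool_rot: [-0.608, 0.794, 0.0, -0.0]
force: [-1.5, -0.0, 0.1]
finger_gap: 0.996
t 12.5 tcp [510.5   4.1 337.1] yaw 254.8 F [-1.5 -0.   0.1] T [ 0.03 -0.02 -0.  ] gap 0.996 q6 1.62
t: 13.5
tcp_pos: [0.5108, 0.0041, 0.3385]
tool_rot: [-0.608, 0.794, -0.001, 0.001]
force: [-0.2, 0.9, 5.5]
finger_gap: 0.552
t 13.5 tcp [510.8   4.1 338.5] yaw 254.8 F [-0.2  0.9  5.5] T [0.11 0.14 0.02] gap 0.552 q6 1.62
```

View pics/c3.png

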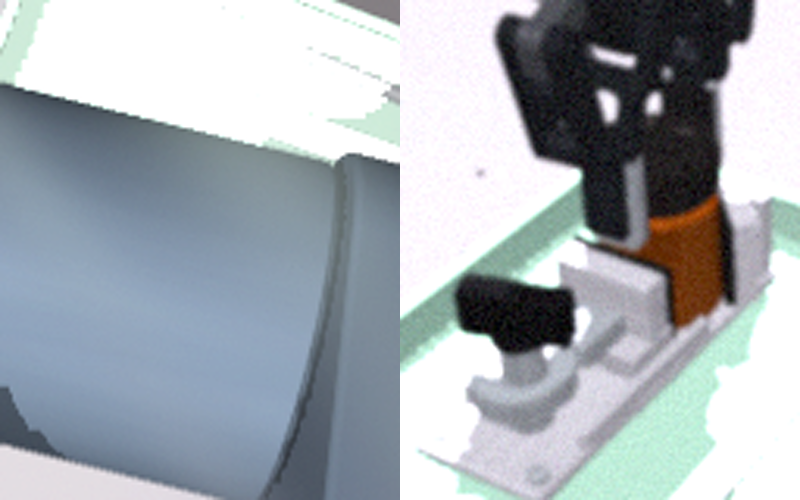

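The fingers hold the cap, but a tip sits close above the jaw top. I reopen, rise 4 mm and grip harder.

```bash
python3 -m jog '[[[0,0,0,0],[0,0,0,0],[0,0,2,0],[0,0,2,0],[0,0,0,0],[0,0,0,0],[0,0,0,0],[0,0,0,0]]]' 80 60; python3 -c "
from h import *
st()"; python3 -m jog '[[[0,0,0,0],[0,0,0,0],[0,0,0,0],[0,0,0,0],[0,0,0,0],[0,0,0,0],[0,0,0,0],[0,0,0,0]]]' 0 90;  python3 -c "
from h import *
st()"
python3 -m jog '[[[0,0,0,2],[0,0,0,2],[0,0,0,3],[0,0,0,3],[0,0,0,3],[0,0,0,3],[0,0,0,3],[0,0,0,3]]]' 0 90;  python3 -c "
from h import *
st();pic('c4.png')"
```

```text
t: 14.6
tcp_pos: [0.5106, 0.0041, 0.3417]
tool_rot: [-0.608, 0.794, 0.0, -0.0]
force: [-0.4, -0.1, -0.4]
finger_gap: 0.801
t 14.6 tcp [510.6   4.1 341.7] yaw 254.8 F [-0.4 -0.1 -0.4] T [-0.02 -0.02 -0.01] gap 0.801 q6 1.62
t: 15.6
tcp_pos: [0.5106, 0.0043, 0.3423]
tool_rot: [-0.608, 0.794, -0.0, 0.0]
force: [-0.8, 1.4, 5.6]
finger_gap: 0.536
t 15.6 tcp [510.6   4.3 342.3] yaw 254.8 F [-0.8  1.4  5.6] T [0.29 0.14 0.02] gap 0.536 q6 1.62
t: 16.6
tcp_pos: [0.5112, 0.0045, 0.3425]
tool_rot: [0.748, -0.663, 0.001, -0.001]
force: [0.1, 3.4, 5.6]
finger_gap: 0.532
t 16.6 tcp [511.2   4.5 342.5] yaw -83.1 F [0.1 3.4 5.6] T [ 0.51 -0.02 -0.08] gap 0.532 q6 1.24
```

View pics/c4.png

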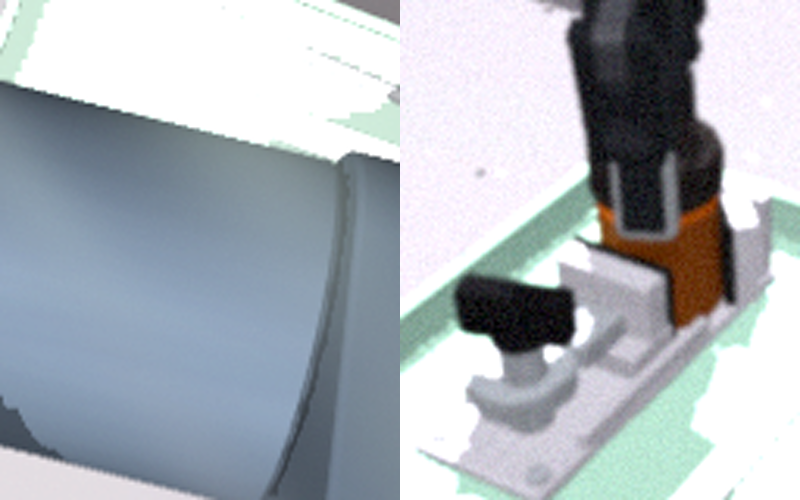

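I turned 22° with only about -0.08 N m of torque, well below the expected 0.5. The bottle may be turning with the cap, so I do a small reversal test before going further. I also check the knob angle in the side picture.

```bash
python3 -m jog '[[[0,0,0,-0.5],[0,0,0,-0.5],[0,0,0,-0.5],[0,0,0,-0.5],[0,0,0,-0.5],[0,0,0,-0.5],[0,0,0,-0.5],[0,0,0,-0.5]]]' 0 90;  python3 - <<'E'
from h import *
st()
k=np.array([.4835,-.0707,.18])
for a in(-90,-95,-100,-105):
    r=np.radians(a+90);v=.02*np.array([np.cos(r),np.sin(r),0]);
    print(a,proj('side',k+v).round(1),proj('side',k-v).round(1))
E
python3 -m jog '[[[0,0,0,0.5],[0,0,0,0.5],[0,0,0,0.5],[0,0,0,0.5],[0,0,0,0.5],[0,0,0,0.5],[0,0,0,0.5],[0,0,0,0.5]]]' 0 90;  python3 -c "
from h import *
st()
i=manip.snapshot('side');cv2.imwrite('pics/kb.png',cv2.resize(np.clip(i[190:310,185:305,::-1]*1.8,0,255).astype(np.uint8),(600,600),interpolation=cv2.INTER_CUBIC))"
```

```text
t: 17.7
tcp_pos: [0.5107, 0.0044, 0.3424]
tool_rot: [0.725, -0.689, 0.0, -0.0]
force: [-0.6, 1.5, 6.3]
finger_gap: 0.54
t 17.7 tcp [510.7   4.4 342.4] yaw -87.1 F [-0.6  1.5  6.3] T [0.42 0.23 0.06] gap 0.54 q6 1.31
-90 [235.2 262.1] [197.9 257.9]
-95 [234.6 263.1] [198.6 256.9]
-100 [233.8 264.1] [199.4 256. ]
-105 [233.  265.1] [200.3 255.1]
t: 18.7
tcp_pos: [0.5111, 0.0044, 0.3424]
tool_rot: [0.748, -0.664, 0.001, -0.001]
force: [0.3, 2.6, 5.7]
finger_gap: 0.534
t 18.7 tcp [511.1   4.4 342.4] yaw -83.2 F [0.3 2.6 5.7] T [ 0.43 -0.02 -0.11] gap 0.534 q6 1.24
```

View pics/kb.png

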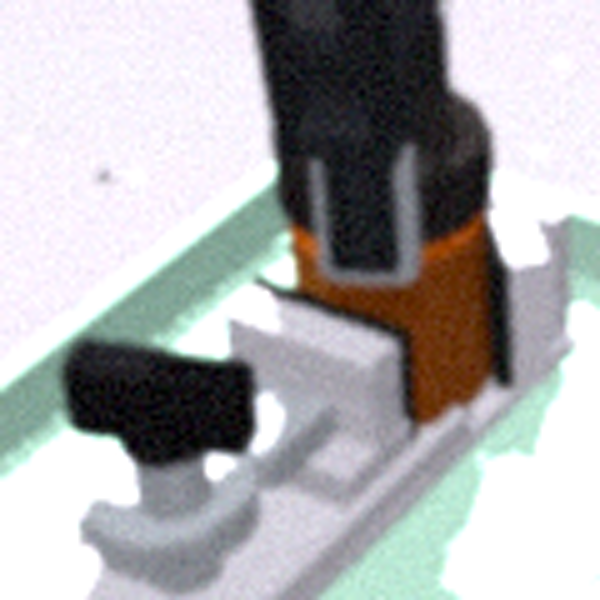

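The bar's edges in the side view (about (201,259) to (235,262)) put its yaw at -90 to -95°, not -105°. The knob therefore twisted in the pads and stands near 1.25 rad, and reversing the cap turn showed friction of only about 0.1 N m. So the clamp is too loose and the bottle was probably turning. I turn the bottle back to its start angle, release, and retighten the knob with a stronger grip.

```bash
python3 -m jog '[[[0,0,0,-2.75],[0,0,0,-2.75],[0,0,0,-2.75],[0,0,0,-2.75],[0,0,0,-2.75],[0,0,0,-2.75],[0,0,0,-2.75],[0,0,0,-2.75]]]' 0 90;  python3 -c "
from h import *
st()"; python3 -m jog '[[[0,0,0,0],[0,0,0,0],[0,0,0,0],[0,0,2,0],[0,0,12,0],[0,0,16,0],[0,0,16,0],[0,0,16,0]]]' 100 90
python3 -m jog '[[[0,0,0,2],[-5,-14,0,2],[-6,-14,0,2],[-6,-14,0,2],[-6,-14,0,2],[-4,-14,0,2],[0,-5,-5,0],[0,0,-7,0]]]' 40 120
python3 -m jog '[[[0,0,-15,0],[0,0,-15,0],[0,0,-15,0],[0,0,-9,0],[0,0,-4,0],[0,0,0,0],[0,0,0,0],[0,0,0,0]]]' 40 120;python3 -c "
from h import *
st()"
```

```text
t: 19.75
tcp_pos: [0.5103, 0.0045, 0.3423]
tool_rot: [-0.608, 0.794, 0.0, -0.0]
force: [-1.9, 2.1, 6.8]
finger_gap: 0.534
t 19.75 tcp [510.3   4.5 342.3] yaw 254.8 F [-1.9  2.1  6.8] T [0.45 0.27 0.23] gap 0.534 q6 1.62
t: 20.75
tcp_pos: [0.5106, 0.0041, 0.4051]
tool_rot: [-0.608, 0.794, -0.0, 0.0]
force: [0.4, 0.2, -0.2]
finger_gap: 1.001
t: 21.75
tcp_pos: [0.4837, -0.0711, 0.3912]
tool_rot: [-0.687, 0.727, 0.0, 0.0]
force: [-0.6, -0.2, -0.3]
finger_gap: 0.403
t: 22.75
tcp_pos: [0.4837, -0.071, 0.3341]
tool_rot: [-0.687, 0.726, -0.0, 0.0]
force: [0.7, 1.1, -1.1]
finger_gap: 0.402
t 22.75 tcp [483.7 -71.  334.1] yaw 266.8 F [ 0.7  1.1 -1.1] T [0.02 0.02 0.01] gap 0.402 q6 1.25
```

```bash
python3 -m jog '[[[0,0,0,0],[0,0,0,0],[0,0,0,0],[0,0,0,0],[0,0,0,0],[0,0,0,0],[0,0,0,0],[0,0,0,0]]]' 0 120;python3 -c "
from h import *
st()"; python3 -m jog '[[[0,0,0,-2],[0,0,0,-2],[0,0,0,-2],[0,0,0,-2],[0,0,0,-2],[0,0,0,-2],[0,0,0,0],[0,0,0,0]]]' 0 120;python3 -c "
from h import *
st()"
```

```text
t: 23.75
tcp_pos: [0.4837, -0.0707, 0.3344]
tool_rot: [-0.688, 0.726, -0.0, 0.0]
force: [-0.6, 1.0, 5.3]
finger_gap: 0.107
t 23.75 tcp [483.7 -70.7 334.4] yaw 266.9 F [-0.6  1.   5.3] T [0.43 0.06 0.28] gap 0.107 q6 1.25
t: 24.75
tcp_pos: [0.4837, -0.0708, 0.3345]
tool_rot: [-0.608, 0.794, -0.0, 0.0]
force: [-1.7, 1.0, 5.1]
finger_gap: 0.109
t 24.75 tcp [483.7 -70.8 334.5] yaw 255.0 F [-1.7  1.   5.1] T [0.34 0.11 0.4 ] gap 0.109 q6 1.46
```

```bash
python3 -m jog '[[[0,0,0,-2],[0,0,0,-2],[0,0,0,-2],[0,0,0,-2],[0,0,0,-2],[0,0,0,-2],[0,0,0,0],[0,0,0,0]]]' 0 120;python3 -c "
from h import *
st()
i=manip.snapshot('side');cv2.imwrite('pics/kc.png',cv2.resize(np.clip(i[190:310,185:305,::-1]*1.8,0,255).astype(np.uint8),(600,600),interpolation=cv2.INTER_CUBIC))"
```

```text
t: 25.75
tcp_pos: [0.4837, -0.0702, 0.3347]
tool_rot: [-0.53, 0.848, -0.002, -0.002]
force: [0.6, 2.4, 6.3]
finger_gap: 0.108
t 25.75 tcp [483.7 -70.2 334.7] yaw 244.0 F [0.6 2.4 6.3] T [0.57 0.   4.02] gap 0.108 q6 1.66
```

View pics/kc.png

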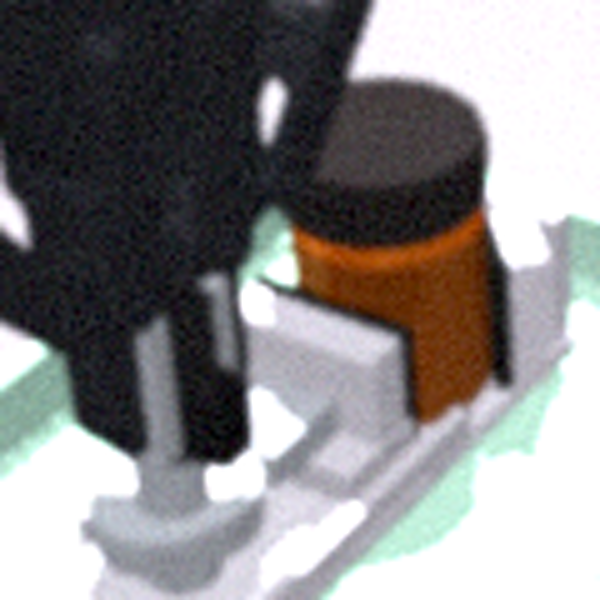

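The torque jumped to 4 N m, so the knob is against its stop (fully home). I release, rise and check the bar angle numerically against the model.

```bash
python3 -m jog '[[[0,0,0,0],[0,0,0,0],[0,0,0,0],[0,0,2,0],[0,0,12,0],[0,0,16,0],[0,0,20,0],[0,0,20,0]]]' 35 120; python3 - <<'E'
from h import *
st()
i=manip.snapshot('side').max(2)
m=(i<32).astype(np.uint8);m[:250]=0;m[285:]=0;m[:,:193]=0;m[:,243:]=0
n,l,s,c=cv2.connectedComponentsWithStats(m);k=1+np.argmax(s[1:,4]);print(s[k],c[k])
pts=np.argwhere(l==k)[:,::-1];print(cv2.minAreaRect(pts.astype(np.float32)))
def model(a,dx,dy):
    r=np.radians(a);X=np.array([np.cos(r),np.sin(r),0]);Y=np.array([-np.sin(r),np.cos(r),0]);k0=np.array([.4835,-.0707,.17])
    P=np.array([proj('side',k0+X*.006*sx+Y*.02*sy+np.array([0,0,.01*sz])) for sx in(-1,1) for sy in(-1,1) for sz in(-1,1)])+[dx,dy]
    z=np.zeros((480,640),np.uint8);cv2.fillConvexPoly(z,np.round(cv2.convexHull(P.astype(np.float32))*16).astype(np.int32),1,shift=4);return z
M=(l==k).astype(np.uint8)
def iou(a):
    return max((float((M&z).sum()/(M|z).sum()),dx,dy) for dx in np.arange(-2,3,.5) for dy in np.arange(-2,5,.5) for z in[model(a,dx,dy)])
for a in range(-124,-60,5):print(a,iou(a))
E
```

```text
t: 26.8
tcp_pos: [0.4836, -0.071, 0.4051]
tool_rot: [-0.521, 0.853, -0.0, 0.0]
force: [-0.3, 0.1, -0.1]
finger_gap: 0.349
t 26.8 tcp [483.6 -71.  405.1] yaw 242.8 F [-0.3  0.1 -0.1] T [ 0.01  0.01 -0.02] gap 0.349 q6 1.67
[198 259  37  24 646] [216.46594427 270.00619195]
((215.739990234375, 271.32000732421875), (37.476661682128906, 21.637468338012695), 8.13010311126709)
-124 (0.6609195402298851, np.float64(-1.5), np.float64(2.5))
-119 (0.7052023121387283, np.float64(-1.5), np.float64(2.5))Traceback (most recent call last):
  File "<stdin>", line 14, in <module>
  File "<stdin>", line 13, in iou
  File "<stdin>", line 13, in <genexpr>
  File "<stdin>", line 9, in model
  File "h.py", line 7, in proj
    c=manip.camera_info(n);p=np.array(c['R'])@X+c['t'];return np.array([c['fx']*p[0]/p[2]+c['cx'],c['fy']*p[1]/p[2]+c['cy']])
ValueError: time passes only in moves, steps and waits
```

```bash
python3 - <<'E'
import h;from h import *
C=manip.camera_info('side');R=np.array(C['R']);t=C['t']
def pj(X):
    p=R@X+t;return np.array([C['fx']*p[0]/p[2]+C['cx'],C['fy']*p[1]/p[2]+C['cy']])
new=manip.snapshot('side');cv2.imwrite('pics/kd.png',new[:,:,::-1])
old0=cv2.imread('pics/side0.png')[:,:,::-1]
def run(i,nm,angs):
    m=(i.max(2)<40).astype(np.uint8);m[:250]=0;m[285:]=0;m[:,:193]=0;m[:,243:]=0
    n,l,s,c=cv2.connectedComponentsWithStats(m);k=1+np.argmax(s[1:,4]);M=(l==k).astype(np.uint8)
    print(nm,s[k])
    for a in angs:
        r=np.radians(a);X=np.array([np.cos(r),np.sin(r),0]);Y=np.array([-np.sin(r),np.cos(r),0]);k0=np.array([.4838,-.0707,.17])
        P=np.array([pj(k0+X*.006*sx+Y*.02*sy+np.array([0,0,.01*sz])) for sx in(-1,1) for sy in(-1,1) for sz in(-1,1)]).astype(np.float32)
        H=cv2.convexHull(P);best=0
        for dx in np.arange(-2,2.1,.5):
            for dy in np.arange(-2,4.1,.5):
                z=np.zeros((480,640),np.uint8);cv2.fillConvexPoly(z,np.round((H+np.float32([dx,dy]))*16).astype(np.int32),1,shift=4)
                v=(M&z).sum()/(M|z).sum();best=max(best,(v,dx,dy)) if best else (v,dx,dy)
        print(a,np.round(best,3))
run(new,'now',range(-125,-65,6));run(old0,'start',range(-50,-5,5))
E
```

```text
now [198 259  38  24 675]
-125 [ 0.659 -2.     2.   ]
-119 [ 0.717 -2.     2.5  ]
-113 [ 0.741 -2.     2.   ]
-107 [ 0.729 -0.5    3.   ]
-101 [ 0.725 -0.5    3.   ]
-95 [ 0.715 -1.     4.   ]
-89 [0.7 0.5 3.5]
-83 [0.699 0.5   3.   ]
-77 [0.69 1.   2.5 ]
-71 [0.685 1.    2.5  ]
start [199 255  36  30 685]
-50 [0.696 2.    1.5  ]
-45 [0.706 1.5   2.   ]
-40 [0.718 1.    2.5  ]
-35 [0.731 0.    3.5  ]
-30 [ 0.739 -0.5    3.   ]
-25 [0.744 0.    2.   ]
-20 [ 0.756 -0.5    2.   ]
-15 [ 0.751 -0.5    1.5  ]
-10 [ 0.711 -0.5    2.   ]
```

The silhouette fit is too coarse to give the angle, but the best fits (-101 to -113°) agree with the stop at -106°, and hitting the hard stop settles it. Back to the cap.

```bash
python3 -m jog '[[[0,0,0,2],[5,14,0,2],[6,16,0,2],[6,16,0,2],[6,16,0,2],[4,13,0,2],[0,0,0,0],[0,0,0,0]]]' 100 100; python3 -m jog '[[[0,0,-13,0],[0,0,-13,0],[0,0,-13,0],[0,0,-13,0],[0,0,-8,0],[0,0,-3,0],[0,0,0,0],[0,0,0,0]]]' 100 100; python3 -c "
from h import *
st()"; python3 -m jog '[[[0,0,0,0],[0,0,0,0],[0,0,0,0],[0,0,0,0],[0,0,0,0],[0,0,0,0],[0,0,0,0],[0,0,0,0]]]' 0 100;python3 -c "
from h import *
st()"; python3 -m jog '[[[0,0,0,0.5],[0,0,0,0.5],[0,0,0,0.5],[0,0,0,0.5],[0,0,0,0.5],[0,0,0,0.5],[0,0,0,1],[0,0,0,1]]]' 0 100; python3 -c "
from h import *
st()"
```

```text
t: 27.9
tcp_pos: [0.5105, 0.0041, 0.4037]
tool_rot: [-0.608, 0.794, -0.0, -0.0]
force: [-0.1, -0.6, 0.9]
finger_gap: 1.0
t: 28.9
tcp_pos: [0.5108, 0.0041, 0.3411]
tool_rot: [-0.608, 0.794, -0.0, 0.0]
force: [-0.2, -0.7, 0.1]
finger_gap: 0.999
t 28.9 tcp [510.8   4.1 341.1] yaw 254.8 F [-0.2 -0.7  0.1] T [-0.01 -0.01 -0.  ] gap 0.999 q6 1.62
t: 29.9
tcp_pos: [0.5108, 0.0043, 0.3417]
tool_rot: [-0.608, 0.794, -0.0, 0.001]
force: [-1.1, 2.1, 5.6]
finger_gap: 0.533
t 29.9 tcp [510.8   4.3 341.7] yaw 254.8 F [-1.1  2.1  5.6] T [ 0.25  0.12 -0.03] gap 0.533 q6 1.62
t: 30.9
tcp_pos: [0.5111, 0.0041, 0.3417]
tool_rot: [-0.642, 0.767, -0.001, 0.001]
force: [0.4, 1.5, 5.6]
finger_gap: 0.535
t 30.9 tcp [511.1   4.1 341.7] yaw 259.8 F [0.4 1.5 5.6] T [ 0.26 -0.07 -0.23] gap 0.535 q6 1.54
```

```bash
python3 -m jog '[[[0,0,0,1],[0,0,0,1],[0,0,0,1],[0,0,0,1],[0,0,0,1],[0,0,0,1],[0,0,0,1],[0,0,0,1]]]' 0 100; python3 - <<'E'
from h import *
st()
a=cv2.imread('pics/kd.png')[:,:,::-1].astype(int);b=manip.snapshot('side').astype(int)
cv2.imwrite('pics/ke.png',b[:,:,::-1])
E
```

```text
t: 31.9
tcp_pos: [0.5115, 0.0043, 0.3417]
tool_rot: [-0.694, 0.72, -0.001, 0.002]
force: [1.9, 2.4, 5.5]
finger_gap: 0.536
t 31.9 tcp [511.5   4.3 341.7] yaw 267.8 F [1.9 2.4 5.5] T [ 0.46 -0.23 -0.14] gap 0.536 q6 1.4[ WARN:0@2.005] global loadsave.cpp:1063 imwrite_ Unsupported depth image for selected encoder is fallbacked to CV_8U.
```

The friction depends on angle: -0.23 at 5°, -0.14 at 13°, about -0.1 at 22°, and +0.23 when turned back to closed. That is what a cap leaving its tight zone would show, whereas a bottle turning in the clamp would give constant friction. I check at 32°, still inside the bottle-mark limit.

```bash
python3 -m jog '[[[0,0,0,2],[0,0,0,2],[0,0,0,2.5],[0,0,0,2.5],[0,0,0,2.5],[0,0,0,2.5],[0,0,0,2.5],[0,0,0,2.5]]]' 0 100; python3 - <<'E'
from h import *
st();print(manip.sense()['tau'][5])
E
```

```text
t: 32.95
tcp_pos: [0.5114, 0.0046, 0.3418]
tool_rot: [0.803, -0.596, 0.001, -0.002]
force: [0.8, 3.0, 5.5]
finger_gap: 0.537
t 32.95 tcp [511.4   4.6 341.8] yaw -73.1 F [0.8 3.  5.5] T [ 0.62 -0.16 -0.09] gap 0.537 q6 1.06
0.12809013482183218
```

At 32° the torque is -0.09, far below what a bottle clamped with over 15 N would need to slip, so the cap is turning on the threads. I carry on to about 92°.

```bash
python3 -m jog '[[[0,0,0,6],[0,0,0,8],[0,0,0,8],[0,0,0,8],[0,0,0,8],[0,0,0,8],[0,0,0,7],[0,0,0,6]]]' 0 100; python3 -c "
from h import *
st()"; python3 -m jog '[[[0,0,0,1],[0,0,0,0],[0,0,1,0],[0,0,1,0],[0,0,1,0],[0,0,1,0],[0,0,0,0],[0,0,0,0]]]' 0 100; python3 -c "
from h import *
st()"
```

```text
t: 33.95
tcp_pos: [0.5109, 0.005, 0.3417]
tool_rot: [0.993, -0.122, 0.001, -0.001]
force: [0.2, 4.8, 6.8]
finger_gap: 0.532
t 33.95 tcp [510.9   5.  341.7] yaw -14.0 F [0.2 4.8 6.8] T [ 0.96  0.07 -0.12] gap 0.532 q6 0.03
t: 34.95
tcp_pos: [0.5104, 0.0049, 0.3441]
tool_rot: [0.993, -0.115, -0.001, -0.001]
force: [1.5, 4.7, -2.2]
finger_gap: 0.53
t 34.95 tcp [510.4   4.9 344.1] yaw -13.2 F [ 1.5  4.7 -2.2] T [ 0.76 -0.21 -0.1 ] gap 0.53 q6 0.02
```

```bash
python3 -m jog '[[[0,0,0.5,0],[0,0,0.5,0],[0,0,0.5,0],[0,0,0.5,0],[0,0,0.5,0],[0,0,0.5,0],[0,0,0,0],[0,0,0,0]]]' 0 100; python3 - <<'E'
from h import *
st();cv2.imwrite('pics/l1.png',manip.snapshot('side')[:,:,::-1])
for r in ('kd','l1'):
    i=cv2.imread(f'pics/{r}.png').astype(int);b,g,R=i[:,:,0],i[:,:,1],i[:,:,2]
    m=(R-b>35)&(R-g>20);m[:, :235]=0;m[:,290:]=0;m[:190]=0;m[290:]=0
    for c in (272,276,280):
        y=np.where(m[:,c])[0];print(r,c,y.min() if len(y) else None,y.max() if len(y) else None,len(y))
E
```

```text
t: 35.95
tcp_pos: [0.5103, 0.0049, 0.347]
tool_rot: [0.993, -0.115, -0.001, -0.001]
force: [2.2, 4.5, -3.3]
finger_gap: 0.535
t 35.95 tcp [510.3   4.9 347. ] yaw -13.2 F [ 2.2  4.5 -3.3] T [ 0.77 -0.23  0.  ] gap 0.535 q6 0.02
kd 272 237 272 36
kd 276 235 269 35
kd 280 232 267 36
l1 272 234 272 39
l1 276 236 269 34
l1 280 238 267 30
```

The lower edge of the bottle stays at the same rows (272, 269, 267) while the amber neck shows 3 px more at column 272. So the cap is rising and the bottle is not. I go on up.

```bash
python3 -m jog '[[[0,0,1,0],[0,0,1,0],[0,0,1,0],[0,0,1,0],[0,0,1,0],[0,0,1,0],[0,0,0,0],[0,0,0,0]]]' 0 100; python3 -c "
from h import *
st()"; python3 -m jog '[[[0,0,2,0],[0,0,2,0],[0,0,2,0],[0,0,3,0],[0,0,3,0],[0,0,3,0],[0,0,2,0],[0,0,0,0]]]' 0 100; python3 - <<'E'
from h import *
st();i=manip.snapshot('side');cv2.imwrite('pics/l2.png',cv2.resize(np.clip(i[170:310,185:325,::-1]*1.8,0,255).astype(np.uint8),(600,600),interpolation=cv2.INTER_CUBIC))
E
```

```text
t: 37.0
tcp_pos: [0.5108, 0.0038, 0.354]
tool_rot: [0.993, -0.115, 0.001, 0.0]
force: [0.3, -0.2, 0.1]
finger_gap: 0.532
t 37.0 tcp [510.8   3.8 354. ] yaw -13.2 F [ 0.3 -0.2  0.1] T [-0.04 -0.02  0.  ] gap 0.532 q6 0.02
t: 38.0
tcp_pos: [0.5106, 0.0041, 0.3709]
tool_rot: [0.993, -0.115, 0.0, 0.0]
force: [-0.1, -0.1, 0.3]
finger_gap: 0.533
t 38.0 tcp [510.6   4.1 370.9] yaw -13.2 F [-0.1 -0.1  0.3] T [-0.03  0.01 -0.01] gap 0.533 q6 0.02
```

View pics/l2.png

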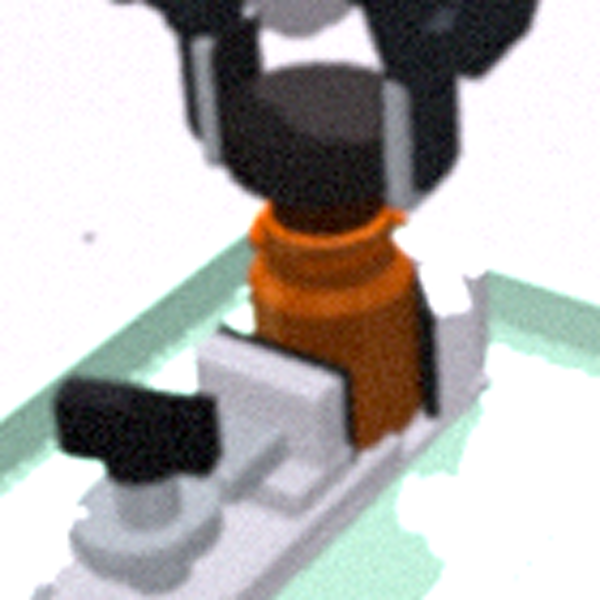

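The cap is off, level in the fingers above the open amber mouth. The bottle is upright between jaw and V block, and the tool force is zero. I settle briefly and hand in.

```bash
python3 -m jog '[[[0,0,0,0],[0,0,0,0],[0,0,0,0],[0,0,0,0],[0,0,0,0],[0,0,0,0],[0,0,0,0],[0,0,0,0]]]' 0 100; python3 -c "
from h import *
st();print(manip.sign_off())"
```

```text
t: 39.05
tcp_pos: [0.5106, 0.0041, 0.3707]
tool_rot: [0.993, -0.115, -0.0, -0.0]
force: [-0.6, -0.8, -0.0]
finger_gap: 0.539
t 39.05 tcp [510.6   4.1 370.7] yaw -13.2 F [-0.6 -0.8 -0. ] T [-0.05  0.04  0.02] gap 0.539 q6 0.02
the job is handed in; nothing more can be done
None
```

I handed the job in at 39 s with the cap unscrewed, lifted off and held above the open mouth of the clamped bottle. The hand-in gave no verdict.

**What I did:** I turned the knob clockwise in two goes, the second until it hit its stop (torque jumped to 4 N m). I then turned the cap about 92° anticlockwise and raised it 29 mm.

**Last checks:**
- **Cap:** by arithmetic its lower edge is about 15 mm above the rim. It is level and still in the grip, with about zero force on the tool, so it isn't touching the bottle.
- **Bottle:** the last picture shows it upright between jaw and V block. Its lower edge had not moved in the image early in the lift.
- **Dish, file and pusher:** I never moved near them, but I didn't measure them again at the end.

**What disagreed:**
- **Cap torque:** it stayed at 0.1–0.25 N m, below the 0.5 I expected. I therefore stopped after the first 22°, turned the cap back, retightened the knob and started again. The bottle may have turned a little in that first try. On the second try the torque fell as the cap turned, and the cap came off cleanly, which suggests the bottle held.
- **Knob angle:** the picture readings were coarse and suggested about 1.25 rad after the first tightening, against about 1.48 from the tool angle. They couldn't settle it, so I relied on the knob hitting its stop.
- **Clamp force:** the jaw's force on the bottle can't be measured directly.

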